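# Rotate the chain-oil stock on the porch bench

### The job

Restock the chain-oil lane (yellow card) on the green stock shelf, oldest to the front: the two older bottles already in the lane go forward to its front stop, and the two new bottles from the cardboard carton go in behind them, so that all four stand upright in one row, closed up bottle to bottle against the front stop. Keep the oil bottles upright all the while, and leave everything else standing where it is.

Things in the scene. Friction and masses are not known exactly. Their poses are not given: they have to be found in the camera images.
- old1_mid (a point): Older chain-oil bottle (yellow, faded brown label with a green band), one of two standing in the oil lane; 48 mm in diameter and 138 mm tall: straight yellow body for the lower 112 mm, then a shoulder and a narrow black cap; 0.1 to 0.21 kg. The point lies on its axis, half-way up (69 mm above its foot); z runs up its axis.
- old2_mid (a point): The other older chain-oil bottle in the oil lane, always the one farther from the front stop at the start; same size and look as old1_mid, point half-way up its axis.
- new1_mid (a point): New chain-oil bottle (yellow, white label with a green band), standing in a cell of the cardboard carton; same size as old1_mid, point half-way up its axis.
- new2_mid (a point): The second new chain-oil bottle, in another cell of the carton; same size as new1_mid, point half-way up its axis.
- shelf: Low green plywood stock shelf, fixed on the bench, 268 mm square; board top 30 mm above the bench, side cheeks to 67 mm, back rail to 80 mm. Origin: centre of its underside; its front looks along its -x. On it stand three grey lanes side by side, 82 mm apart, in any order; each 240 x 72 mm.
- oil_lane_front (a point): Oil lane: grey open-topped tray with a yellow card on its front lip, fixed. Point: middle of its front stop's inner face, on the lane floor, 34 mm above the bench. Axes: +x straight back along the lane, y across, z up. Inside 232 mm long, 64 mm wide; walls 4 mm thick, 46 mm high above the floor, front stop 31 mm. It holds four bottles one behind the other.
- carton: Open cardboard delivery carton, fixed on the bench, 190 mm square; walls and cross divider 45 mm high, 4 mm thick; its floor is 4 mm above the bench. Four cells about 89 mm square, one thing standing in each. Origin: centre of its underside; axes along its sides.
- jar_mid (a point): White jar with an orange band and a red screw lid, 54 mm diameter, 90 mm tall, in a cell of the carton; not part of the job. Point half-way up.
- pack_mid (a point): Blue square paperboard pack, 44 x 44 x 110 mm tall, in a cell of the carton; not part of the job. Point at its centre.
- tub1_mid (a point): Grease tub, white with blue band and lid, 54 mm diameter, 74 mm tall, in the lane with the blue card, nearer the front; not part of the job. Point half-way up.
- tub2_mid (a point): Second grease tub, same lane and size, farther back; not part of the job. Point half-way up.
- can1_mid (a point): Red aerosol can with black cap, 52 mm diameter, 125 mm tall, in the lane with the red card, nearer the front; not part of the job. Point half-way up.
- can2_mid (a point): Second red aerosol can, same lane and size, farther back; not part of the job. Point half-way up.
- spray_mid (a point): Tall blue aerosol can with white cap, 52 mm diameter, 165 mm tall, standing loose on the bench between shelf and carton; not part of the job. Point half-way up.
- wrench_mid (a point): Stainless crank bolt wrench with black grip, 180 mm long, 24 mm high, lying on the bench between shelf and carton, behind the tall can; not part of the job. Point near its middle; x along it.
Not all that is in view belongs to the job. Leave any purple look-alike of the part that bears new2_mid alone.

How it is judged (in metres and radians):
At the end, for the whole second after the job is handed in: All four oil bottles stand released, upright and at rest on the oil lane's floor within 14 mm of its middle line; both older bottles' centres are under 90 mm, and both new ones' 100 to 196 mm, behind the front stop (72 and 168 mm when fully closed up); nothing else shifted over 25 mm (x of old1_mid in the frame of oil_lane_front between 0.015 and 0.09 m and y of old1_mid in the frame of oil_lane_front between -0.014 and 0.014 m and z of old1_mid in the frame of oil_lane_front between 0.062 and 0.075 m and angle between each of old1_mid, old2_mid, new1_mid, new2_mid's own z axis and vertical below 0.08 rad and linear speed of each of old1, old2, new1, new2 below 0.02 m/s and x of old2_mid in the frame of oil_lane_front between 0.015 and 0.09 m and y of old2_mid in the frame of oil_lane_front between -0.014 and 0.014 m and z of old2_mid in the frame of oil_lane_front between 0.062 and 0.075 m and x of new1_mid in the frame of oil_lane_front between 0.1 and 0.196 m and y of new1_mid in the frame of oil_lane_front between -0.014 and 0.014 m and z of new1_mid in the frame of oil_lane_front between 0.062 and 0.075 m and x of new2_mid in the frame of oil_lane_front between 0.1 and 0.196 m and y of new2_mid in the frame of oil_lane_front between -0.014 and 0.014 m and z of new2_mid in the frame of oil_lane_front between 0.062 and 0.075 m); the robot touches nothing.
It fails at once if one of the oil bottles tipped far over (more than about 30 degrees) (angle between any of old1_mid, old2_mid, new1_mid, new2_mid's own z axis and vertical above 0.52 rad).
It fails at once if the jar or the blue pack in the carton knocked over or shifted by more than 25 mm (distance of any of jar_mid, pack_mid from where it was at the start of the episode above 0.025 m or angle between any of jar_mid, pack_mid's own z axis and vertical above 0.4 rad).
It fails at once if a grease tub or a red can in the other lanes knocked over or shifted by more than 25 mm (distance of any of tub1_mid, tub2_mid, can1_mid, can2_mid from where it was at the start of the episode above 0.025 m or angle between any of tub1_mid, tub2_mid, can1_mid, can2_mid's own z axis and vertical above 0.4 rad).
It fails at once if the tall blue can knocked over or shifted by more than 25 mm (distance of spray_mid from where it was at the start of the episode above 0.025 m or angle between spray_mid's own z axis and vertical above 0.4 rad).
It fails at once if the wrench shifted by more than 25 mm (distance of wrench_mid from where it was at the start of the episode above 0.025 m).
It also fails if it takes over 72 s, if anything falls off the work surface, if the arm or the gripper's body presses on something with over 40 N, if the wrist force passes 120 N, or if a joint passes its speed limit or range.

### The arm

A 7-joint arm with a two-finger parallel gripper is mounted at the origin on the work surface. World frame = base frame: x ahead of the robot, y to its left, z up, the work surface at z = 0. Lengths are in mm, angles in degrees, forces in N, time in s.
With the tool pointing down it reaches from about 400 to 925 mm from the base axis. Payload 4.1 kg.
Tool frame: the origin (TCP) lies at the very end of the fingers, on their centre line; the grasp point (between the pads) lies 19 mm behind it (manip.grasp_offset is the distance from the TCP to the grasp point, in mm); z points along the fingers, y is the line along which they close (so a half turn about z gives the same grasp; the last joint's range is limited). The gripper opens to 85 mm and grips with 20 to 120 N. Pads are 22 mm wide; open, the fingers measure 114 mm over their backs; the gripper's body (76 mm by 85 mm) begins 54 mm behind the grasp point. The pads swing forward as they close: fully open they stand 13 mm farther back than shut.
Start: joints at [-76.948, 22.827, 2.584, 88.041, -1.071, 69.15, -2.905], TCP at [208.639, 615.641, 231.347] pointing down, gripper open.
Joint ranges: [-161.44, 161.44], [-28.35, 127.94], [-78.24, 83.42], [0, 140.83], [-78.03, 258.03], [13.02, 114.36], [-168.23, 168.23]. Speed limits (degrees/s): [147.25, 147.25, 180, 180, 180, 180, 180].

### API

Orientations are given as [roll, pitch, yaw] about the fixed x, y, z axes, in that order (R = Rz(yaw) Ry(pitch) Rx(roll)).
In Python, from workcell import manip gives the robot as it stands.
- The arm moves only by the tool jog_arm, never from a script. Its argument "commands" is text: rows parted by semicolons, each of 5 numbers parted by spaces: the shift along the tool's x, y, z in cm, then the turn about the tool's z in degrees, then the opening in per cent of the stroke, from 0 (shut) to 100 (fully open). A call has 1 to 8 rows; each row is the pose to reach, as a shift and turn from the pose commanded when the call began, along the tool's axes at that moment; what a row does not reach only later rows make up. A row lasts 1/10 s, in which the tool goes at most 50 mm and 8.59 degrees, less where a joint would pass 70% of its speed; a pose out of reach is approached as far as the arm can. A call with a gripper value outside its range is refused whole. The fingers move at their own pace and stop on an object; "force" is the grip in N (left out, the last holds). Time passes only in rows, so rows that repeat a pose let the fingers close. It gives the time, the measured TCP pose, the force, the opening and the grip force at its end, in the units of the state.
- manip.read_state(): the state, without advancing time (a new reading comes with each control period).
- manip.snapshot(name): name is "scene" or "top" or "wrist"; returns (picture, depth): 400x640x3 uint8, blue, green, red; 400x640 float32, mm along the optical axis (not along the pixel's ray), 0 where there is no reading.
- manip.camera_info(name): a dict with "camera_matrix" (3x3 intrinsics, pixels), "k1" (the pictures are not rectified: a ray, as slopes to the right and down, at radius r is drawn at 1 + k1 r^2 times it, then the intrinsics apply), "rvec" (rotation vector, rad) and "tvec" (3), from world to camera coordinates, as OpenCV has them. Camera axes: x right, y down, z forward; pixel columns grow to the right and rows downward; lengths in mm; the calibration is good to about 2 mm. A picture is of the moment at which its call begins: read the wrist's pose just before it. camera_info takes no time and is no camera call; for the wrist camera it gives the pose at the moment of the call.
- manip.finish_job(): hands the job in; it is judged then, once.
The state is a dict: "clock": time; "q": joint angles; "dq": joint speeds; "tau": joint torques, N m; "tool_pos": TCP position; "orientation": TCP orientation; "force": force on the tool from outside, world axes, zero at the start; "wrist_torque": the same for the moment, N m; "opening": finger opening in mm; "gripper_force": force on a finger pad.
Only numpy, scipy, OpenCV 4.12 (cv2) and the standard library are available. Lean on these libraries where they do the work, as an engineer would, in place of code of your own. Each camera call takes 0.05 s, during which the arm holds its last target. There are 200 camera calls.

## Working session

There is one attempt and no reset: what is moved stays moved. The work goes in short steps, Python scripts to look and compute and a tool call to move; the robot and the scene stay as the last step left them, time stands still between calls to the robot, and variables do not carry over. Pictures are saved under pics/ and viewed, at most 10 in all, crops included, and the job is handed in when it is done.

Besides the shell and the picture viewer there is one more tool, called after "Emit:" by a JSON object that holds its "name" and its "arguments", one argument or row to a line. jog_arm: Moves the arm, as the interface text tells. Its arguments: {"type":"object","properties":{"commands":{"type":"string"},"force":{"type":"number"}},"required":["commands"]}

```bash
ls; mkdir -p pics
cat > h.py <<'E'
import numpy as np, cv2
from workcell import manip
def cam(n):
    c=manip.camera_info(n);K=np.array(c["camera_matrix"],float);R=cv2.Rodrigues(np.array(c["rvec"],float))[0]
    return K,np.array([c["k1"],0,0,0],float),R,np.array(c["tvec"],float).ravel()
def world(n,pic_depth,cm=None):
    K,k,R,t=cm or cam(n);d=pic_depth;h,w=d.shape
    uv=np.stack(np.meshgrid(np.arange(w),np.arange(h)),-1).reshape(-1,1,2).astype(float)
    r=cv2.undistortPoints(uv,K,k).reshape(h,w,2)
    P=np.dstack([r[...,0]*d,r[...,1]*d,d])
    return (P-t)@R
E
python3 - <<'E'
from h import *
s=manip.read_state();print(s["clock"],s["tool_pos"],s["orientation"],s["opening"])
for n in("top","scene"):
    c=cam(n);p,d=manip.snapshot(n);np.savez(f"{n}.npz",p=p,d=d);cv2.imwrite(f"pics/{n}0.png",p)
    print(n,(-c[2].T@c[3]).round())
    W=world(n,d);np.save(f"{n}W.npy",W)
E
```

```text
pics
0.0 [208.42214958 615.00593666 230.24997989] [-1.79887040e+02  6.45303552e-03  1.61281224e+02] 85.58391236995747
top [ 336.   -5. 1202.]
scene [ 943. -420.  823.]
```

View pics/top0.png

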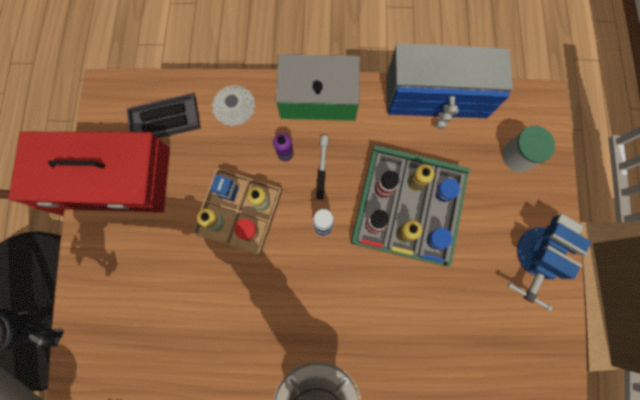

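View pics/scene0.png

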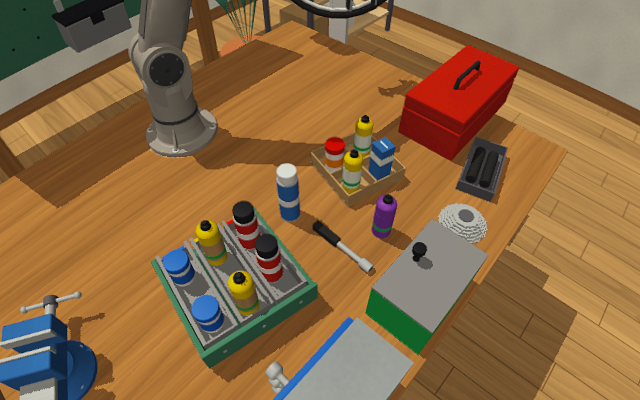

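```bash
cat > m.py <<'E'
from h import *
from scipy.optimize import least_squares
def hsv(p): return cv2.cvtColor(p,cv2.COLOR_BGR2HSV)
def circ(P,r,c0):
    f=least_squares(lambda c:np.hypot(P[:,0]-c[0],P[:,1]-c[1])-r,c0,loss="soft_l1",f_scale=2)
    return f.x
def bottles(n,p,W,verbose=True):
    H=hsv(p);m=((H[...,0]>20)&(H[...,0]<34)&(H[...,1]>150)&(H[...,2]>90)).astype(np.uint8)
    k,l,st,ce=cv2.connectedComponentsWithStats(m)
    for i in range(1,k):
        if st[i,4]<25: continue
        P=W[l==i];P=P[(P[:,2]>20)&(P[:,2]<300)]
        if len(P)<15: print(n,"flat",ce[i].round(),st[i,4],np.median(W[l==i],0).round());continue
        zt=np.percentile(P[:,2],95);B=P[P[:,2]<zt-12];c=circ(B,24,P[:,:2].mean(0)) if len(B)>10 else None
        print(n,ce[i].round(),st[i,4],"med",np.median(P,0).round(),"zt",zt.round(),"fit",c)
E
python3 - <<'E'
from m import *
for n in("top","scene"):
    f=np.load(n+".npz");W=np.load(n+"W.npy");p=f["p"];bottles(n,p,W)
    H=hsv(p);g=(H[...,0]>55)&(H[...,0]<90)&(H[...,1]>80)&(abs(W[...,2]-55)<35)&(W[...,0]>300)&(W[...,0]<850)&(W[...,1]<0)&(W[...,1]>-500)
    P=W[g][:,:2].astype(np.float32);print("green",len(P),cv2.minAreaRect(P))
    gr=(H[...,1]<60)&(abs(W[...,2]-80)<4)&(W[...,0]>300)&(W[...,0]<850)&(W[...,1]<50)&(W[...,1]>-450)
    P=W[gr][:,:2].astype(np.float32);print("walltops",len(P),cv2.minAreaRect(P))
f=np.load("top.npz");W=np.load("topW.npy")
for u,v in[(238,225),(323,222),(321,185),(444,240),(448,189),(378,220),(388,183),(223,185),(247,229),(402,250),(284,145)]:print(u,v,W[v,u].round())
p=f["p"];cv2.imwrite("pics/crop.png",cv2.hconcat([cv2.resize(p[140:270,190:290],(600//2*1,390)),cv2.resize(p[140:270,345:475],(390,390),interpolation=2)]))
E
```

```text
top [422. 174.] 161 med [ 599. -244.  152.] zt 166.0 fit [ 602.1769143  -258.99716276]
top [256. 195.] 134 med [541. 168. 123.] zt 137.0 fit [539.75317878 171.02419235]
top [206. 217.] 174 med [480. 289. 123.] zt 134.0 fit [480.66908577 294.28148089]
top [409. 229.] 151 med [ 461. -211.  153.] zt 165.0 fit [ 457.80729091 -226.66171896]
green 949 ((593.85107421875, -170.47561645507812), (412.7750244140625, 352.2969665527344), 78.09117889404297)
walltops 1562 ((549.302978515625, -182.32809448242188), (359.8575134277344, 262.8392639160156), 78.07014465332031)
scene [364. 127.] 246 med [490. 278. 116.] zt 126.0 fit [479.20097725 291.90759638]
scene [353. 162.] 317 med [549. 155. 116.] zt 127.0 fit [537.73200063 169.14642664]
scene flat [350. 189.] 59 [552. 150.  16.]
scene [208. 234.] 429 med [ 472. -232.  147.] zt 156.0 fit [ 457.53726739 -223.52158718]
scene [218. 261.] 91 med [ 478. -235.   45.] zt 55.0 fit [ 458.11595903 -223.9166473 ]
scene [241. 286.] 479 med [ 614. -264.  149.] zt 156.0 fit [ 600.99199041 -256.06018738]
scene [249. 311.] 67 med [ 620. -270.   47.] zt 55.0 fit [ 600.23262203 -256.59506132]
green 3612 ((613.2272338867188, -215.52188110351562), (346.9961242675781, 408.9984130859375), 77.56121063232422)
walltops 2569 ((544.6162109375, -183.89892578125), (354.0760498046875, 248.05795288085938), 77.59110260009766)
238 225 [465. 214.  97.]
323 222 [469.  -4. 165.]
321 185 [591.   4.  24.]
444 240 [ 438. -313.  107.]
448 189 [ 570. -326.  109.]
378 220 [ 478. -137.  158.]
388 183 [ 571. -162.  158.]
223 185 [564. 255. 115.]
247 229 [455. 190.  96.]
402 250 [ 413. -212.   68.]
284 145 [674. 102. 119.]
```

View pics/crop.png

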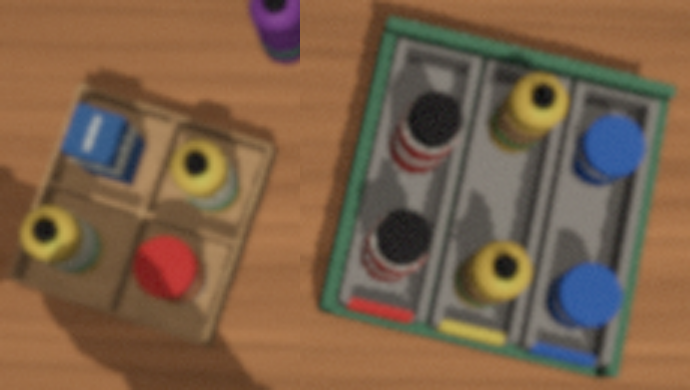

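```bash
cat > go.py <<'E'
import sys
from h import *
# go.py x y z yaw : shift in tool cm and turn deg from current pose
def go(x,y,z,yaw):
    s=manip.read_state();R,Pt,Y=np.deg2rad(s["orientation"])
    from scipy.spatial.transform import Rotation as Ro
    M=Ro.from_euler("xyz",[R,Pt,Y]).as_matrix()
    t=M.T@(np.array([x,y,z])-s["tool_pos"])/10
    tr=-(yaw-np.rad2deg(Y)+180)%360-180 if 0 else ((np.rad2deg(Y)-yaw+180)%360-180)
    print("t%.1f pos"%s["clock"],np.round(s["tool_pos"],1),np.round(s["orientation"],1),"shift",t.round(2),"turn %.1f"%tr,"F",np.round(s["force"],1),"op %.1f"%s["opening"])
if __name__=="__main__": go(*map(float,sys.argv[1:5]))
E
python3 - <<'E'
from m import *
import go
a=np.deg2rad(-12.2);d=np.array([np.cos(a),np.sin(a)]);e=np.array([-d[1],d[0]])
o=np.array([457.7,-225.]);
for n in("top","scene"):
    f=np.load(n+".npz");W=np.load(n+"W.npy")
    q=W[...,:2]-o;s=q@d;l=q@e;z=W[...,2]
    m=(abs(l)<22)&(abs(s)<260)&(abs(z-65)<4)&(s<-24);print(n,"stop top s",np.percentile(s[m],[0,5,50,95,100]).round(1),m.sum())
    m=(abs(s-70)<30)&(abs(z-80)<3)&(abs(l)<60);print("wall l",np.sort(l[m])[::max(1,m.sum()//14)].round(1))
    m=(abs(l)<25)&(abs(z-34)<4)&(s<260)&(s>-60);print("floor s",np.percentile(s[m],[0,2,98,100]).round(1))
    m=(abs(z-80)<3)&(abs(l)<45)&(s<300)&(s>-100);print("wall s",np.percentile(s[m],[0,1,2,98,99,100]).round(1))
go.go(601.5,-257,240,167.8)
E
```

```text
top stop top s [-50.8 -50.6 -47.3 -43.3 -42.7] 46
wall l [-49.  -46.  -43.7 -41.6 -34.1 -31.7 -29.1 -26.4  34.1  36.4  39.   47.1
  48.9  51.5  54.2]
floor s [-56.8 -52.7 179.8 189.6]
wall s [-49.5 -47.4 -45.4 210.4 211.4 212.5]
scene stop top s [-49.9 -49.9 -46.1 -43.3 -42.9] 8
wall l [-49.6 -47.1 -45.  -42.5 -34.8 -32.8 -30.7  32.2  34.4  37.   39.3  47.1
  49.4  52.3  54.6]
floor s [-46.5 -36.4 211.1 211.9]
wall s [-50.7 -44.  -39.5 210.2 210.7 211.8]
t0.1 pos [208.5 615.  230.4] [-179.9    0.   161.3] shift [-65.21 -69.98  -0.83] turn -6.5 F [ 0.4 -0.   0.3] op 85.5
```

Emit:
{"name": "jog_arm", "arguments": {
  "commands": "20 -20 0 0 75;20 -20 0 0 75;20 -20 0 0 75;20 -20 0 0 75;20 -20 0 0 75;20 -20 0 0 75",
  "force": 30
}}

```text
clock: 0.7
tool_pos: [-48.5, 488.2, 231.0]
orientation: [-179.9, -0.0, 161.5]
force: [-1.1, 0.0, 0.7]
opening: 63.5
gripper_force: 0.0
```

```bash
python3 go.py 250 440 240 161.5; python3 go.py 601.5 -257 240 167.8
```

```text
t0.7 pos [-48.5 488.2 231. ] [-179.9   -0.   161.5] shift [-29.84   4.9   -0.92] turn 0.0 F [-1.1  0.   0.7] op 63.5
t0.7 pos [-48.5 488.2 231. ] [-179.9   -0.   161.5] shift [-85.29 -50.04  -0.87] turn -6.3 F [-1.1  0.   0.7] op 63.5
```

Emit:
{"name": "jog_arm", "arguments": {
  "commands": "-30 5 -1 0 75;-30 5 -1 0 75;-30 5 -1 0 75;-30 5 -1 0 75;-30 5 -1 0 75;-30 5 -1 0 75;-30 5 -1 0 75;-30 5 -1 0 75"
}}

```text
clock: 1.5
tool_pos: [256.7, 440.6, 241.0]
orientation: [-180.0, -0.0, 161.0]
force: [-0.7, 0.1, -0.4]
opening: 64.1
gripper_force: 0.0
```

```bash
python3 go.py 601.5 -257 240 167.8
```

```text
t1.5 pos [256.7 440.6 241. ] [-180.   -0.  161.] shift [-55.27 -54.77   0.13] turn -6.8 F [-0.7  0.1 -0.4] op 64.1
```

Emit:
{"name": "jog_arm", "arguments": {
  "commands": "-55.3 -54.8 0 -7 75;-55.3 -54.8 0 -7 75;-55.3 -54.8 0 -7 75;-55.3 -54.8 0 -7 75;-55.3 -54.8 0 -7 75;-55.3 -54.8 0 -7 75;-55.3 -54.8 0 -7 75;-55.3 -54.8 0 -7 75"
}}

```text
clock: 2.3
tool_pos: [433.4, 83.8, 241.3]
orientation: [179.9, -0.0, 168.5]
force: [1.3, 0.2, -0.4]
opening: 64.0
gripper_force: 0.0
```

```bash
python3 go.py 601.5 -257 240 167.8
```

```text
t2.3 pos [433.4  83.8 241.3] [179.9  -0.  168.5] shift [-23.26 -30.05   0.07] turn 0.7 F [ 1.3  0.2 -0.4] op 64.0
```

Emit:
{"name": "jog_arm", "arguments": {
  "commands": "-23.3 -30 0 0.5 75;-23.3 -30 0 0.5 75;-23.3 -30 0 0.5 75;-23.3 -30 0 0.5 75;-23.3 -30 0 0.5 75;-23.3 -30 0 0.5 75;-23.3 -30 0 0.5 75;-23.3 -30 0 0.5 75"
}}

```text
clock: 3.1
tool_pos: [602.2, -258.6, 240.1]
orientation: [-180.0, -0.1, 167.8]
force: [-0.1, 0.0, 0.6]
opening: 64.1
gripper_force: 0.0
```

Run:
```python
import go
from m import *
go.go(601.5,-257,110,167.8)
p,d=manip.snapshot("wrist");W=world("wrist",d);bottles("wrist",p,W);cv2.imwrite("pics/w1.png",p)
```

```text
t3.1 pos [ 602.2 -258.6  240.1] [-1.800e+02 -1.000e-01  1.678e+02] shift [ 0.09  0.15 13.01] turn -0.0 F [-0.1  0.   0.6] op 64.1
wrist [329.  29.] 2175 med [ 471. -233.  152.] zt 156.0 fit [ 459.40516381 -227.34429532]
wrist flat [630.  79.] 40 [561. 150.  19.]
wrist [324. 162.] 30 med [ 580. -258.   50.] zt 59.0 fit None
wrist [326. 197.] 1802 med [ 593. -259.  152.] zt 157.0 fit [ 602.88159046 -261.19690638]
```

View pics/w1.png

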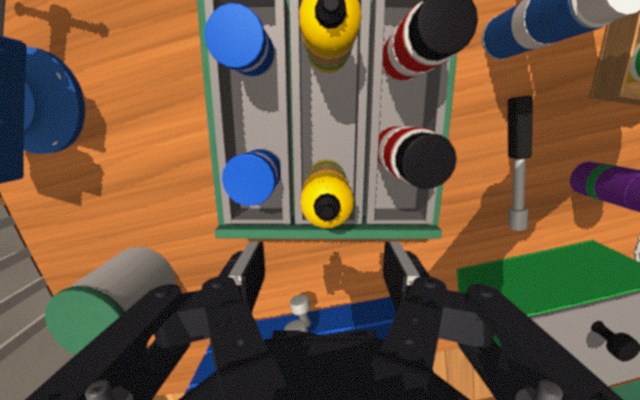

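Emit:
{"name": "jog_arm", "arguments": {
  "commands": "0 0 4 0 75;0 0 8 0 75;0 0 11 0 75;0 0 13 0 75;0 0 13 0 75;0 0 13 0 75;0 0 13 0 40;0 0 13 0 40",
  "force": 30
}}

```text
clock: 3.95
tool_pos: [602.5, -257.2, 113.1]
orientation: [180.0, 0.2, 167.8]
force: [-0.2, 1.0, 2.9]
opening: 47.2
gripper_force: 31.1
```

Emit:
{"name": "jog_arm", "arguments": {
  "commands": "0 0 0 0 40;0 0 0 0 40;0 0 0 0 40"
}}

```text
clock: 4.25
tool_pos: [602.6, -257.2, 113.1]
orientation: [179.9, 0.2, 167.8]
force: [0.7, 2.2, 6.4]
opening: 47.4
gripper_force: 31.4
```

```bash
python3 go.py 486.3 -230.1 110 167.8
```

```text
t4.2 pos [ 602.6 -257.2  113.1] [179.9   0.2 167.8] shift [11.94  0.19  0.27] turn 0.0 F [0.7 2.2 6.4] op 47.4
```

Emit:
{"name": "jog_arm", "arguments": {
  "commands": "0 0 -0.2 0 40;2 0 -0.2 0 40;4 0 -0.2 0 40;6 0 -0.2 0 40;8 0 -0.2 0 40;9.5 0 -0.2 0 40;10.5 0 -0.2 0 40;11.2 0.1 -0.2 0 40"
}}

```text
clock: 5.05
tool_pos: [493.0, -233.9, 114.4]
orientation: [-179.9, 0.3, 167.7]
force: [3.3, -1.9, 4.2]
opening: 47.3
gripper_force: 32.3
```

Emit:
{"name": "jog_arm", "arguments": {
  "commands": "0.2 0 0 0 40;0.4 0 0 0 40;0.4 0 0 0 40"
}}

```text
clock: 5.35
tool_pos: [489.8, -232.7, 114.3]
orientation: [-180.0, 0.2, 167.8]
force: [3.6, -1.1, 6.5]
opening: 47.5
gripper_force: 32.6
```

```bash
python3 go.py 486.3 -230.1 110 167.8;  python3 - <<'E'
from m import *
p,d=manip.snapshot("top");W=world("top",d);bottles("top",p,W)
p,d=manip.snapshot("scene");W=world("scene",d);bottles("scene",p,W)
cv2.imwrite("pics/s1.png",cv2.resize(p[180:380,130:340],None,fx=2.5,fy=2.5))
E
```

```text
t5.3 pos [ 489.8 -232.7  114.3] [-180.     0.2  167.8] shift [0.4  0.18 0.43] turn -0.0 F [ 3.6 -1.1  6.5] op 47.5
top [257. 194.] 147 med [541. 160. 123.] zt 135.0 fit [537.32299843 172.89589808]
top [207. 216.] 133 med [485. 286. 123.] zt 134.0 fit [477.26693773 294.77837758]
scene [364. 128.] 254 med [489. 277. 115.] zt 126.0 fit [479.01462877 292.30114429]
scene [354. 162.] 315 med [549. 156. 116.] zt 127.0 fit [537.97529315 169.49421094]
scene [350. 189.] 64 med [555. 148.  22.] zt 45.0 fit [561.47985578 131.46069444]
scene [214. 245.] 427 med [ 504. -239.  149.] zt 159.0 fit [ 489.44281394 -233.93057586]
scene [227. 275.] 124 med [ 526. -246.   54.] zt 63.0 fit [ 505.83785621 -237.44956045]
```

View pics/s1.png

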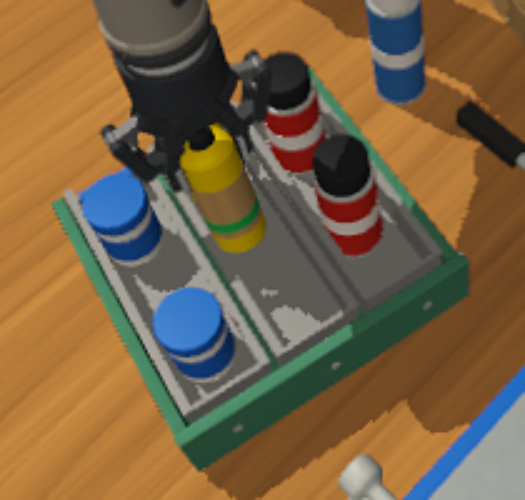

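Emit:
{"name": "jog_arm", "arguments": {
  "commands": "0 0 0 0 50;0 0 0 0 58;0 0 0 0 68;0 0 0 0 75;0 0 0 0 75;0 0 0 0 75"
}}

```text
clock: 6.05
tool_pos: [487.4, -231.7, 112.9]
orientation: [180.0, -0.1, 167.8]
force: [-0.4, -0.5, -0.5]
opening: 63.7
gripper_force: 0.0
```

```bash
python3 go.py 486.3 -230.1 110 167.8;  python3 - <<'E'
from m import *
p,d=manip.snapshot("scene");W=world("scene",d);bottles("scene",p,W)
cv2.imwrite("pics/s2.png",cv2.resize(p[180:380,130:340],None,fx=2.5,fy=2.5))
E
```

```text
t6.0 pos [ 487.4 -231.7  112.9] [ 1.800e+02 -1.000e-01  1.678e+02] shift [0.15 0.13 0.29] turn -0.0 F [-0.4 -0.5 -0.5] op 63.7
scene [364. 127.] 253 med [489. 277. 115.] zt 126.0 fit [478.638903   291.90519692]
scene [354. 162.] 315 med [549. 156. 116.] zt 126.0 fit [537.7421329  169.23203802]
scene [350. 189.] 64 med [556. 148.  23.] zt 45.0 fit [566.65052021 133.04986643]
scene [216. 248.] 634 med [ 516. -242.  149.] zt 156.0 fit [ 508.4879177  -237.68998539]
scene [227. 277.] 81 med [ 526. -247.   47.] zt 55.0 fit [ 505.30558834 -237.4141396 ]
```

Emit:
{"name": "jog_arm", "arguments": {
  "commands": "-1 0 0 0 75;-2 0.1 0 0 75;-2 0.1 0 0 75;-2 0.1 0 0 40;-2 0.1 0 0 40;-2 0.1 0 0 40;-2 0.1 -0.4 0 40;-2 0.1 -0.7 0 40",
  "force": 30
}}

```text
clock: 6.9
tool_pos: [507.2, -234.9, 120.2]
orientation: [180.0, -0.1, 167.8]
force: [-0.1, 0.1, -2.4]
opening: 47.4
gripper_force: 31.2
```

Emit:
{"name": "jog_arm", "arguments": {
  "commands": "0 0 0 0 40;0.5 0 0 0 40;1 0 0 0 40"
}}

```text
clock: 7.2
tool_pos: [498.1, -233.1, 120.4]
orientation: [-180.0, 0.1, 167.8]
force: [1.1, 0.3, -1.2]
opening: 47.0
gripper_force: 31.3
```

```bash
python3 go.py 486.3 -230.1 110 167.8;  python3 - <<'E'
from m import *
p,d=manip.snapshot("scene");W=world("scene",d);bottles("scene",p,W)
cv2.imwrite("pics/s3.png",cv2.resize(p[180:380,130:340],None,fx=2.5,fy=2.5))
E
```

```text
t7.2 pos [ 498.1 -233.1  120.4] [-1.800e+02  1.000e-01  1.678e+02] shift [1.21 0.05 1.04] turn -0.0 F [ 1.1  0.3 -1.2] op 47.0
scene [364. 127.] 253 med [489. 278. 116.] zt 125.0 fit [478.74314387 292.10513288]
scene [354. 162.] 316 med [549. 155. 116.] zt 126.0 fit [537.86605883 169.33772732]
scene flat [350. 189.] 62 [552. 150.  15.]
scene [216. 246.] 399 med [ 511. -240.  154.] zt 163.0 fit [ 494.83141053 -233.59617819]
scene [225. 272.] 90 med [ 516. -244.   53.] zt 62.0 fit [ 495.4518336  -234.69369051]
```

Emit:
{"name": "jog_arm", "arguments": {
  "commands": "0.4 0 0.3 0 40;0.8 0 0.3 0 40;1.0 0 0.3 0 40;1.0 0 0.3 0 40"
}}

```text
clock: 7.65
tool_pos: [487.3, -230.7, 117.0]
orientation: [180.0, -0.1, 167.8]
force: [-0.2, -0.1, -1.3]
opening: 47.2
gripper_force: 31.3
```

```bash
python3 go.py 486.3 -230.1 110 167.8;  python3 - <<'E'
from m import *
p,d=manip.snapshot("scene");W=world("scene",d);bottles("scene",p,W)
E
```

```text
t7.7 pos [ 487.3 -230.7  117. ] [ 1.800e+02 -1.000e-01  1.678e+02] shift [0.11 0.03 0.7 ] turn -0.0 F [-0.2 -0.1 -1.3] op 47.2
scene [364. 127.] 253 med [489. 278. 115.] zt 126.0 fit [478.79940053 292.08587414]
scene [354. 162.] 314 med [549. 155. 116.] zt 126.0 fit [537.85756757 169.11980867]
scene flat [351. 189.] 62 [553. 150.  16.]
scene [214. 243.] 389 med [ 500. -238.  151.] zt 160.0 fit [ 483.95234939 -231.34061478]
scene [223. 269.] 91 med [ 505. -242.   50.] zt 59.0 fit [ 484.01414946 -232.33718797]
```

Emit:
{"name": "jog_arm", "arguments": {
  "commands": "0.2 0 0.2 0 40;0.4 0 0.3 0 40;0.4 0 0.3 0 40"
}}

```text
clock: 8.0
tool_pos: [485.6, -230.5, 114.8]
orientation: [-180.0, 0.2, 167.8]
force: [2.1, -0.6, -1.4]
opening: 47.1
gripper_force: 31.4
```

Emit:
{"name": "jog_arm", "arguments": {
  "commands": "0 0 0.2 0 40;0 0 0.2 0 60;0 0 0.2 0 75;0 0 0.2 0 75;0 0 -8 0 75;0 0 -12 0 75;0 0 -14 0 75;0 0 -14 0 75"
}}

```text
clock: 8.8
tool_pos: [487.0, -232.2, 259.9]
orientation: [-180.0, 0.6, 167.8]
force: [1.2, 0.2, 0.3]
opening: 64.1
gripper_force: 0.0
```

```bash
python3 go.py 486.3 -230.1 110 167.8;  python3 - <<'E'
from m import *
import time
for n in("wrist","scene","top"):
    p,d=manip.snapshot(n);W=world(n,d);bottles(n,p,W)
    if n=="wrist":cv2.imwrite("pics/w4.png",p)
E
```

```text
t8.8 pos [ 487.  -232.2  259.9] [-180.     0.6  167.8] shift [ 0.27  0.19 14.98] turn -0.0 F [1.2 0.2 0.3] op 64.1
wrist [326. 158.] 3508 med [ 450. -221.  150.] zt 154.0 fit [ 431.23412029 -216.43575369]
scene [364. 128.] 254 med [490. 278. 115.] zt 126.0 fit [478.8390594  292.18357131]
scene [354. 162.] 316 med [549. 155. 115.] zt 127.0 fit [537.90004005 169.01919309]
scene flat [350. 189.] 62 [552. 149.  16.]
scene [208. 236.] 733 med [ 482. -234.  149.] zt 156.0 fit [ 481.81744421 -232.71456155]
scene [223. 270.] 93 med [ 504. -242.   45.] zt 57.0 fit [ 483.53299748 -232.26773164]
top [256. 194.] 127 med [543. 167. 123.] zt 137.0 fit [536.32382573 171.39390266]
top [207. 216.] 138 med [483. 287. 123.] zt 135.0 fit [478.57265234 294.37038138]
top [409. 228.] 297 med [ 458. -214.  152.] zt 161.0 fit [ 442.27699665 -218.57112518]
```

View pics/w4.png

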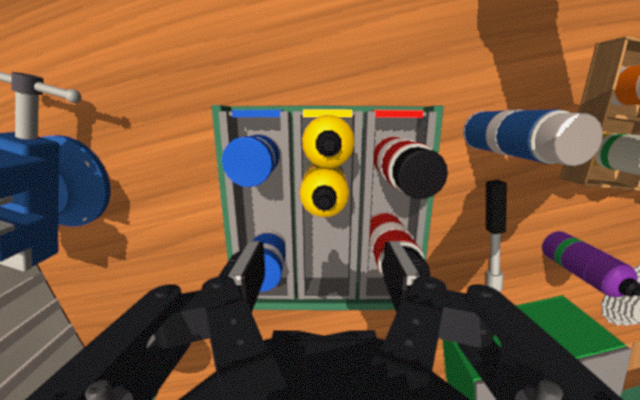

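```bash
python3 go.py 538.5 170 240 167.8
```

```text
t8.9 pos [ 483.6 -229.6  253.5] [ 1.800e+02 -1.000e-01  1.678e+02] shift [ 3.08 40.21  1.39] turn -0.0 F [ 0.4  0.4 -1.2] op 63.7
```

Emit:
{"name": "jog_arm", "arguments": {
  "commands": "3.1 40.2 1.3 0 75;3.1 40.2 1.3 0 75;3.1 40.2 1.3 0 75;3.1 40.2 1.3 0 75;3.1 40.2 1.3 0 75;3.1 40.2 1.3 0 75;3.1 40.2 1.3 0 75;3.1 40.2 1.3 0 75"
}}

```text
clock: 9.75
tool_pos: [537.1, 167.6, 239.1]
orientation: [-179.9, -0.2, 167.8]
force: [0.8, -0.5, -0.7]
opening: 64.2
gripper_force: 0.0
```

Emit:
{"name": "jog_arm", "arguments": {
  "commands": "0 0 0 0 75;0 0 0 0 75"
}}

```text
clock: 9.95
tool_pos: [537.1, 167.1, 238.9]
orientation: [-179.8, -0.2, 168.0]
force: [-0.2, -0.2, -0.3]
opening: 64.0
gripper_force: 0.0
```

Run:
```python
import go
from m import *
p,d=manip.snapshot("wrist");W=world("wrist",d);bottles("wrist",p,W)
cv2.imwrite("pics/w5.png",p)
go.go(538.5,170,83,167.8)
```

```text
wrist [439. 108.] 1876 med [478. 280. 123.] zt 127.0 fit [480.24942387 292.03675142]
wrist flat [395. 112.] 27 [476. 269.  16.]
wrist [ 12. 149.] 139 med [ 413. -201.   66.] zt 68.0 fit [ 431.48425174 -204.53942818]
wrist [327. 193.] 1375 med [532. 169. 123.] zt 127.0 fit [540.75224697 167.30700391]
t10.0 pos [537.5 165.1 239.5] [-179.8   -0.2  167.8] shift [-0.04  0.56 15.65] turn -0.0 F [-0.6 -1.7  0.4] op 64.3
```

View pics/w5.png

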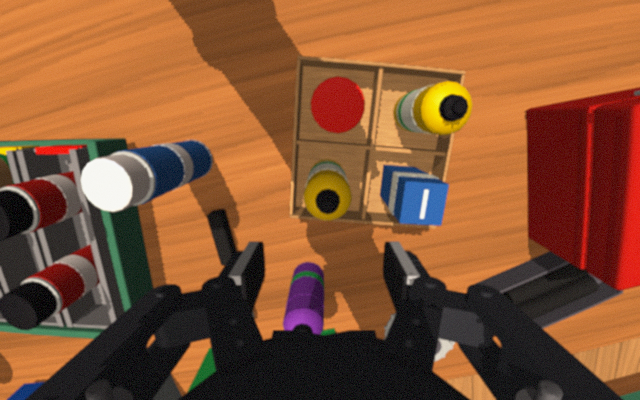

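Emit:
{"name": "jog_arm", "arguments": {
  "commands": "0 0.3 4 0 75;0 0.3 8 0 75;0 0.3 12 0 75;0 0.3 15 0 75;0 0.3 15.6 0 75;0 0.3 15.6 0 75;0 0.3 15.6 0 40;0 0.3 15.6 0 40",
  "force": 30
}}

```text
clock: 10.8
tool_pos: [540.8, 169.0, 87.4]
orientation: [179.9, 0.2, 167.7]
force: [-0.0, -0.7, 2.2]
opening: 47.3
gripper_force: 31.3
```

Emit:
{"name": "jog_arm", "arguments": {
  "commands": "0 0 0 0 40;0 0 0 0 40;0 0 -2 0 40;0 0 -5 0 40;0 0 -9 0 40;0 0 -13 0 40;0 0 -17 0 40;0 0 -19 0 40"
}}

```text
clock: 11.6
tool_pos: [540.4, 169.1, 279.3]
orientation: [179.8, 0.2, 167.8]
force: [0.4, -0.6, -2.2]
opening: 46.8
gripper_force: 31.8
```

Run:
```python
import go
from m import *
go.go(535.2,-240.7,280,167.8)
p,d=manip.snapshot("scene");W=world("scene",d);bottles("scene",p,W)
```

```text
t11.6 pos [540.4 169.1 279.3] [179.8   0.2 167.8] shift [ -8.17 -40.17  -0.19] turn -0.0 F [ 0.4 -0.6 -2.2] op 46.8
scene [362. 101.] 286 med [557. 154. 290.] zt 299.0 fit [538.25186099 168.29371662]
scene [361. 132.] 201 med [538. 165. 201.] zt 215.0 fit [513.00089151 264.92333118]
scene flat [359. 154.] 63 [488. 273.  15.]
scene [208. 236.] 725 med [ 482. -234.  149.] zt 156.0 fit [ 481.74591261 -232.87192289]
scene [223. 270.] 88 med [ 505. -243.   46.] zt 56.0 fit [ 483.40293906 -232.57648201]
```

Emit:
{"name": "jog_arm", "arguments": {
  "commands": "-0.5 -2 0 0 40;-1.2 -6 0 0 40;-2.2 -11 0 0 40;-3.2 -16 0 0 40;-4.2 -21 0 0 40;-5.2 -26 0 0 40;-6.2 -31 0 0 40;-7 -35 0 0 40"
}}

```text
clock: 12.45
tool_pos: [532.5, -190.0, 274.7]
orientation: [180.0, -0.1, 167.7]
force: [1.3, -0.0, -2.7]
opening: 47.5
gripper_force: 31.7
```

```bash
python3 go.py 534 -242 280 167.8
```

```text
t12.4 pos [ 532.5 -190.   274.7] [ 1.800e+02 -1.000e-01  1.677e+02] shift [-1.25 -5.05 -0.54] turn -0.1 F [ 1.3 -0.  -2.7] op 47.5
```

Emit:
{"name": "jog_arm", "arguments": {
  "commands": "-1 -4 -0.5 0 40;-1.2 -5 -0.5 0 40;-1.2 -5 -0.5 0 40;-1.2 -5 -0.5 0 40"
}}

```text
clock: 12.85
tool_pos: [534.8, -237.4, 279.4]
orientation: [179.9, -0.1, 167.9]
force: [0.8, 1.0, -1.2]
opening: 47.3
gripper_force: 31.8
```

Run:
```python
import go
from m import *
p,d=manip.snapshot("scene");W=world("scene",d);bottles("scene",p,W)
go.go(534,-242,117,167.8)
```

```text
scene [364. 127.] 252 med [489. 278. 115.] zt 126.0 fit [478.95323761 292.13601538]
scene flat [359. 154.] 63 [488. 272.  14.]
scene [209. 210.] 622 med [ 553. -247.  290.] zt 299.0 fit [ 532.54735641 -237.62113857]
scene [209. 243.] 433 med [ 499. -245.  150.] zt 215.0 fit [ 477.66465961 -234.34264553]
scene [223. 270.] 93 med [ 504. -242.   46.] zt 57.0 fit [ 483.43609371 -232.73083669]
t12.9 pos [ 535.1 -236.8  279.5] [ 1.799e+02 -1.000e-01  1.680e+02] shift [-0.03 -0.57 16.25] turn 0.2 F [-0.3  0.1 -1.7] op 47.2
```

Emit:
{"name": "jog_arm", "arguments": {
  "commands": "-0.3 -0.2 2 0 40;-0.3 -0.2 6 0 40;-0.3 -0.2 10 0 40;-0.3 -0.2 13 0 40;-0.3 -0.2 15 0 40;-0.3 -0.2 15.7 0 40;-0.3 -0.2 15.7 0 40"
}}

```text
clock: 13.6
tool_pos: [537.3, -239.9, 122.6]
orientation: [179.9, -0.1, 167.9]
force: [-0.4, -1.0, -1.1]
opening: 46.6
gripper_force: 31.8
```

Run:
```python
import go
from m import *
p,d=manip.snapshot("scene");W=world("scene",d);bottles("scene",p,W)
go.go(534,-242,117,167.8)
```

```text
scene [364. 127.] 253 med [490. 278. 115.] zt 126.0 fit [479.1175917  291.95668677]
scene flat [359. 154.] 63 [488. 272.  14.]
scene [226. 260.] 393 med [ 551. -247.  153.] zt 161.0 fit [ 535.29322904 -240.66369928]
scene [235. 286.] 80 med [ 556. -250.   51.] zt 60.0 fit [ 534.98677407 -239.09023096]
t13.7 pos [ 538.  -240.8  123.8] [180.    0.  167.9] shift [ 0.37 -0.2   0.68] turn 0.1 F [ 0.2  0.7 -1.2] op 47.2
```

Forward 3 mm while just clear, then lower and release, and rise.

Emit:
{"name": "jog_arm", "arguments": {
  "commands": "0.3 0 0.2 0 40;0.3 0 0.5 0 40;0.3 0 0.5 0 40;0.3 0 0.5 0 55;0.3 0 0.5 0 65;0.3 0 0.5 0 75;0.3 0 0.5 0 75;0.3 0 -3 0 75"
}}

```text
clock: 14.45
tool_pos: [531.5, -239.4, 150.0]
orientation: [179.9, -0.5, 167.8]
force: [0.5, 0.5, 0.4]
opening: 64.1
gripper_force: 0.0
```

Emit:
{"name": "jog_arm", "arguments": {
  "commands": "0 0 -5 0 75;0 0 -10 0 75;0 0 -12 0 75;0 0 -12 0 75"
}}

```text
clock: 14.85
tool_pos: [536.2, -242.8, 277.5]
orientation: [-180.0, 0.5, 167.8]
force: [0.9, 0.8, 0.4]
opening: 63.6
gripper_force: 0.0
```

Run:
```python
import go
from m import *
for n in("wrist","scene"):
    p,d=manip.snapshot(n);W=world(n,d);bottles(n,p,W)
go.go(479.5,292.5,250,167.8)
```

```text
wrist [326. 131.] 4478 med [ 474. -228.  151.] zt 155.0 fit [ 484.87191655 -230.0092651 ]
scene [364. 127.] 253 med [489. 277. 115.] zt 126.0 fit [479.22210436 292.1193744 ]
scene flat [359. 154.] 63 [488. 272.  16.]
scene [214. 245.] 1091 med [ 500. -240.  150.] zt 156.0 fit [ 524.26131256 -244.31991969]
scene [234. 286.] 76 med [ 553. -251.   45.] zt 53.0 fit [ 532.39058604 -240.30293033]
t14.9 pos [ 534.2 -241.2  273.3] [180.    0.  167.8] shift [16.64 51.    2.35] turn -0.0 F [ 0.3  0.2 -0.1] op 63.8
```

Emit:
{"name": "jog_arm", "arguments": {
  "commands": "16.6 51 2 0 75;16.6 51 2 0 75;16.6 51 2 0 75;16.6 51 2 0 75;16.6 51 2 0 75;16.6 51 2 0 75;16.6 51 2 0 75;16.6 51 2 0 75"
}}

```text
clock: 15.75
tool_pos: [492.1, 158.1, 256.8]
orientation: [-179.9, -0.1, 167.8]
force: [1.5, 0.5, 0.0]
opening: 64.0
gripper_force: 0.0
```

```bash
python3 go.py 479.5 292.5 250 167.8
```

```text
t15.8 pos [492.1 158.1 256.8] [-1.799e+02 -1.000e-01  1.678e+02] shift [ 4.06 12.87  0.67] turn 0.0 F [1.5 0.5 0. ] op 64.0
```

Emit:
{"name": "jog_arm", "arguments": {
  "commands": "4 12.9 0.7 0 75;4 12.9 0.7 0 75;4 12.9 0.7 0 75;4 12.9 0.7 0 75;4 12.9 0.7 0 75;4 12.9 0.7 0 75"
}}

```text
clock: 16.35
tool_pos: [482.0, 288.9, 250.5]
orientation: [-179.9, -0.1, 167.6]
force: [-0.7, -0.1, 0.2]
opening: 64.2
gripper_force: 0.0
```

Run:
```python
import go
from m import *
p,d=manip.snapshot("wrist");W=world("wrist",d);bottles("wrist",p,W)
go.go(479.5,292.3,83,167.8)
```

```text
wrist [328. 186.] 1308 med [472. 295. 123.] zt 128.0 fit [480.35850957 293.0881591 ]
t16.4 pos [482.3 288.8 250.9] [-179.9   -0.   167.6] shift [ 0.34  0.31 16.79] turn -0.2 F [-1.  -1.   0.3] op 64.0
```

Emit:
{"name": "jog_arm", "arguments": {
  "commands": "0.3 0.3 4 0 75;0.3 0.3 8 0 75;0.3 0.3 12 0 75;0.3 0.3 15.5 0 75;0.3 0.3 16.7 0 75;0.3 0.3 16.7 0 75;0.3 0.3 16.7 0 40;0.3 0.3 16.7 0 40"
}}

```text
clock: 17.2
tool_pos: [481.3, 294.9, 86.6]
orientation: [179.8, 0.1, 167.7]
force: [1.0, 0.3, -1.2]
opening: 47.1
gripper_force: 31.0
```

Emit:
{"name": "jog_arm", "arguments": {
  "commands": "0 0 0 0 40;0 0 0 0 40;0 0 -2 0 40;0 0 -5 0 40;0 0 -9 0 40;0 0 -13 0 40;0 0 -17 0 40;0 0 -20 0 40"
}}

```text
clock: 18.0
tool_pos: [480.1, 294.7, 287.5]
orientation: [179.8, 0.1, 167.8]
force: [0.5, 0.4, -2.3]
opening: 47.3
gripper_force: 31.4
```

Run:
```python
import go
from m import *
go.go(584,-250,285,167.8)
p,d=manip.snapshot("scene");W=world("scene",d);bottles("scene",p,W)
```

```text
t18.0 pos [480.1 294.7 287.5] [1.798e+02 1.000e-01 1.678e+02] shift [-21.68 -51.04   0.13] turn -0.0 F [ 0.5  0.4 -2.3] op 47.3
scene [374.  63.] 235 med [497. 279. 295.] zt 299.0 fit None
scene [367.  97.] 114 med [490. 275. 216.] zt 224.0 fit [477.27290322 294.04086307]
scene [214. 245.] 1079 med [ 500. -240.  150.] zt 156.0 fit [ 523.9668356  -245.04898289]
scene [234. 287.] 72 med [ 553. -252.   45.] zt 54.0 fit [ 532.4681526  -240.32538678]
```

Emit:
{"name": "jog_arm", "arguments": {
  "commands": "-1 -2 0 0 40;-2.5 -6 0 0 40;-4.5 -11 0 0 40;-6.5 -16 0 0 40;-8.5 -21 0 0 40;-10.5 -26 0 0 40;-12.5 -31 0 0 40;-14.5 -35 0 0 40"
}}

```text
clock: 18.85
tool_pos: [543.8, -66.3, 284.6]
orientation: [179.9, 0.0, 167.8]
force: [0.5, 0.2, -0.3]
opening: 47.4
gripper_force: 31.5
```

```bash
python3 go.py 586 -250.5 285 167.8
```

```text
t18.9 pos [543.8 -66.3 284.6] [179.9   0.  167.8] shift [ -8.01 -17.11  -0.07] turn 0.0 F [ 0.5  0.2 -0.3] op 47.4
```

Emit:
{"name": "jog_arm", "arguments": {
  "commands": "-2 -4 0 0 40;-4 -8.5 0 0 40;-6 -13 0 0 40;-7.5 -16 0 0 40;-8 -17.1 0 0 40;-8 -17.1 0 0 40;-8 -17.1 0 0 40"
}}

```text
clock: 19.55
tool_pos: [586.4, -247.0, 284.0]
orientation: [179.9, -0.1, 167.9]
force: [-0.3, 0.1, -1.2]
opening: 47.2
gripper_force: 31.5
```

Run:
```python
import go
from m import *
p,d=manip.snapshot("scene");W=world("scene",d);bottles("scene",p,W)
go.go(586,-250.5,117,167.8)
```

```text
scene [224. 229.] 634 med [ 606. -257.  293.] zt 299.0 fit [ 584.03625573 -247.29798959]
scene [217. 257.] 468 med [ 536. -256.  150.] zt 220.0 fit [ 520.33565018 -245.72999787]
scene [234. 286.] 76 med [ 553. -251.   45.] zt 53.0 fit [ 532.39922712 -240.62101428]
t19.6 pos [ 586.7 -246.3  284.2] [179.9  -0.  167.9] shift [-0.03 -0.47 16.72] turn 0.1 F [-0.2  0.5 -1. ] op 47.2
```

Emit:
{"name": "jog_arm", "arguments": {
  "commands": "0 -0.3 3 0 40;0 -0.3 7 0 40;0 -0.3 11 0 40;0 -0.3 14 0 40;0 -0.3 15.6 0 40;0 -0.3 16 0 40;0 -0.3 16 0 40"
}}

```text
clock: 20.3
tool_pos: [586.3, -251.0, 125.1]
orientation: [180.0, 0.1, 167.9]
force: [0.6, 0.2, -1.2]
opening: 46.8
gripper_force: 31.6
```

Run:
```python
import go
from m import *
p,d=manip.snapshot("scene");W=world("scene",d);bottles("scene",p,W)
go.go(583.5,-250.5,117,167.8)
```

```text
scene [194. 229.] 44 med [ 438. -240.  144.] zt 151.0 fit [ 438.51202999 -217.71867325]
scene [238. 278.] 386 med [ 600. -259.  157.] zt 164.0 fit [ 584.34259535 -251.99371165]
scene [245. 303.] 77 med [ 604. -263.   52.] zt 60.0 fit [ 582.39118638 -251.41441753]
t20.4 pos [ 586.8 -251.7  126. ] [-1.800e+02  1.000e-01  1.678e+02] shift [0.35 0.05 0.9 ] turn 0.0 F [ 0.1  0.5 -0.4] op 46.8
```

Emit:
{"name": "jog_arm", "arguments": {
  "commands": "0.2 0 0.3 0 40;0.4 0 0.7 0 40;0.4 0 0.8 0 40;0.4 0 0.8 0 55;0.3 0 0.8 0 65;0.3 0 0.8 0 75;0.3 0 0.8 0 75;0.3 0 -3 0 75"
}}

```text
clock: 21.15
tool_pos: [579.7, -248.7, 150.2]
orientation: [179.9, -0.6, 167.8]
force: [-0.6, 0.4, -0.1]
opening: 64.1
gripper_force: 0.0
```

Emit:
{"name": "jog_arm", "arguments": {
  "commands": "0 0 -5 0 75;0 0 -10 0 75;0 0 -14 0 75;0 0 -14 0 75;0 0 -14 0 75"
}}

```text
clock: 21.65
tool_pos: [583.0, -251.4, 295.5]
orientation: [180.0, 0.1, 167.8]
force: [-0.2, 0.5, -0.2]
opening: 64.1
gripper_force: 0.0
```

Run:
```python
import go
from m import *
for n in("wrist","scene"):
    p,d=manip.snapshot(n);W=world(n,d);bottles(n,p,W);cv2.imwrite(f"pics/f_{n}.png",p)
go.go(479.5,292.5,250,167.8)
# circle fit of each black cap by depth: cap tops z 165-176 near lane
q=W[...,:2]-np.array([415.9,-214.9]);a=np.deg2rad(-12.2);d=np.array([np.cos(a),np.sin(a)]);e=np.array([-d[1],d[0]])
m=(W[...,2]>166)&(W[...,2]<180)&(abs(q@e)<25)&(q@d<220)
k,l,st,ce=cv2.connectedComponentsWithStats(m.astype(np.uint8))
for i in range(1,k):
    if st[i,4]>4: print("cap",st[i,4],np.median((q@d)[l==i]).round(1),np.median((q@e)[l==i]).round(1),W[...,2][l==i].max().round())
```

```text
wrist [324. 104.] 5592 med [ 496. -233.  152.] zt 156.0 fit [ 483.9260736  -228.34102435]
scene [222. 256.] 1335 med [ 541. -246.  150.] zt 156.0 fit [ 534.95027401 -243.20324869]
scene [245. 303.] 73 med [ 599. -262.   43.] zt 51.0 fit [ 578.16046731 -252.24789998]
t21.8 pos [ 582.1 -250.4  293. ] [ 1.800e+02 -1.000e-01  1.678e+02] shift [21.5  50.89  4.39] turn -0.0 F [-0.8  0.3 -0.6] op 63.9
cap 47 71.3 -3.7 174.0
cap 45 120.9 -2.6 174.0
cap 50 169.7 -3.3 173.0
```

View pics/f_scene.png

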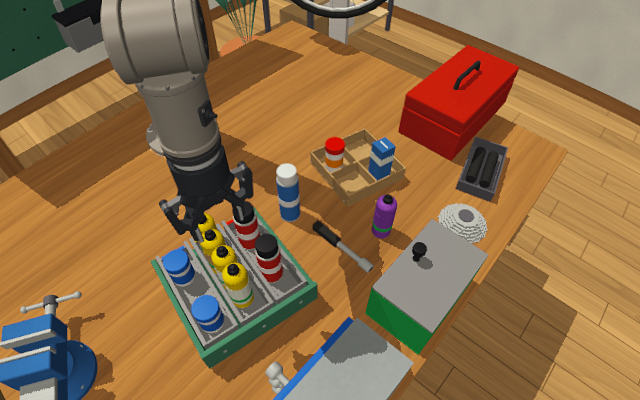

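The picture shows all four bottles upright in one row in the lane (pixels about (205,222) to (236,285)). They stand at about 23, 71, 121 and 170 mm behind the stop, and nothing else has moved.

```bash
python3 -c "
from workcell import manip;print(manip.finish_job())"
```

```text
the job is handed in; nothing more can be done
None
```

The job is handed in at about 22 s on the robot clock: the last camera check showed all four oil bottles upright in one row, older two in front at about 23 and 71 mm and the new two at about 121 and 170 mm behind the stop, with nothing else visibly moved (the 23 mm is estimated, not measured; old2 leaned about 9° during the first push and stood up again; finish_job returned no verdict).

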